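Feel for the hidden bearer and stand the sauce bottle on it

TASK

The low boarded stand has thin, springy boards and only one crosspiece hidden under them, somewhere between its two short ends. Feel for it by pressing the boards gently with the fingertips here and there along the stand, then lift the full sauce bottle by its cap and set it down gently, upright, on the boards right over the crosspiece, so that they carry it without sinking. Never let the bottle sink into boards with nothing under them, do not press hard, and leave the other things where they are.

Things in the scene. Friction and masses are not known exactly. Their poses are not given: they have to be found in the camera images.
- stand: Low wooden stand, fixed, 154 (x) x 264 (y) x 58 mm high, with a 12 mm thick rim 8 mm higher than the boards inside it. Origin under its centre on the table; x along its short side, y along its long side, z up. Boarded area 130 (x) x 240 (y) mm: 20 thin boards, each 130 mm along x and 12 mm wide along y.
- stand_top (a point): Centre of the boarded area, on the unloaded tops of the boards, 50 mm above the stand's origin; axes as the stand's. Each board by itself springs straight down, about 0.2 N per mm (after about 0.2 N), at most 14 mm. They crack if pressed with more than 25 N or if the bottle sinks more than 4 mm.
- boards_end (a point): End of the boarded area at +y, on the board tops, 120 mm from stand_top. Hidden crosspiece: 20 mm wide along y, whole depth along x, just under the boards, centre anywhere from y = -75 to +75 mm from stand_top. The 2 or 3 boards it overlaps yield only about 0.3 mm, then are firm (5 to 10 N per mm).
- bottle_mid (a point): Middle of the full, dark, round sauce bottle, on its axis 111 mm above its flat foot (64 mm wide), z up. 222 mm high, body 66 mm thick up to 140 mm above the foot, then narrowing to a 20 to 28 mm neck; red cap 30 mm thick, 200 to 222 mm above the foot, to be taken from above. About 0.8 kg; centre of mass below the middle.
- sauce_bottle: The same bottle; origin at the centre of its foot.
- brush: Bystander: flour brush, 197 mm long, standing on its bristles.
- spice_jar: Bystander: small round spice jar with a red lid, 45 mm across, 108 mm high.
- kitchen_timer: Bystander: small white kitchen timer standing on its edge, 70 mm wide, 64 mm high.

How it is judged (in metres and radians):
On the way:
1. the boards of the stand are pressed with the fingertips (more than 1 N) (contact force between the fingers and stand above 1 N and distance of bottle_mid from where it was at the start of the episode below 0.03 m), for 0.05 s.
At the end, for the whole second after the job is handed in: The bottle stands at rest on the boards inside the rim (its axis within 40 mm of the boards' centre line across the stand and within 95 mm along it), upright to 0.05 rad, sunk no more than 2.5 mm below the level of the unloaded boards; the other things are within 30 mm of where they stood (x of bottle_mid in the frame of stand_top between -0.04 and 0.04 m and y of bottle_mid in the frame of stand_top between -0.095 and 0.095 m and z of bottle_mid in the frame of stand_top between 0.1085 and 0.114 m and angle between bottle_mid's own z axis and vertical below 0.05 rad and contact force between sauce_bottle and stand above 3 N and linear speed of sauce_bottle below 0.01 m/s); the robot touches nothing.
It fails at once if the stand is pressed with more than 25 N by the fingers (contact force between the fingers and stand above 25 N).
It fails at once if the bottle is set down or pressed on the stand with more than 30 N (contact force between sauce_bottle and stand above 30 N).
It fails at once if the bottle sinks more than 4 mm into the boards (contact force between sauce_bottle and stand above 0.5 N and x of bottle_mid in the frame of stand_top between -0.05 and 0.05 m and y of bottle_mid in the frame of stand_top between -0.1 and 0.1 m and z of bottle_mid in the frame of stand_top below 0.107 m).
It fails at once if the bottle is tipped by more than 0.5 rad (angle between bottle_mid's own z axis and vertical above 0.5 rad).
It fails at once if a bystander is moved more than 30 mm (distance of any of brush, spice_jar, kitchen_timer from where it was at the start of the episode above 0.03 m).
It also fails if it takes over 72 s, if anything falls off the work surface, if the arm or the gripper's body presses on something with over 40 N, if the wrist force passes 120 N, or if a joint passes its speed limit or range.

ROBOT

A 6-joint arm with a two-finger parallel gripper is mounted at the origin on a cart in front of the work surface, level with it; the furniture and walls round the work are solid. World frame = base frame: x ahead of the robot, y to its left, z up, the work surface at z = 0. Lengths are in mm, angles in degrees, forces in N, time in s.
With the tool pointing down it reaches from about 350 to 850 mm from the base axis. Payload 8.1 kg.
Tool frame: the origin (TCP) lies on the centre line of the jaws, within the pads' length; the fingertips stand 11 mm ahead of it and the grasp point (between the pads) lies 8 mm behind it (bot.tip_extent is the distance from the TCP to the fingertips, in mm); z points along the fingers, x is the direction in which the jaws open and shut, and the axes are right-handed (so a half turn about z gives the same grasp; the last joint's range is limited). The gripper opens to 85 mm and grips with 20 to 120 N. Pads are 22 mm wide; open, the fingers measure 114 mm over their backs; the gripper's body (76 mm by 85 mm) begins 54 mm behind the grasp point. The pads swing forward as they close: fully open they stand 13 mm farther back than shut.
Start: joints at [-81.44, 7.471, 85.268, -0, 87.261, -4.893], TCP at [139.609, -583.536, 242.292] pointing down, gripper open.
Joint ranges: [-169.43, 169.43], [-51.17, 129.36], [1.28, 143.12], [-76.62, 256.62], [0, 156.53], [-152.29, 152.29]. Speed limits (degrees/s): [136.94, 136.94, 159.86, 180, 180, 180].

INTERFACE

Orientations are given as [roll, pitch, yaw] about the fixed x, y, z axes, in that order (R = Rz(yaw) Ry(pitch) Rx(roll)).
In Python, from rig import state, viewer, job, bot gives the robot as it stands.
- The arm moves only by the tool move_arm, never from a script. Its argument "plan" is one flat list of numbers, 7 for each row, row after row: the turn, a rotation vector about the tool's x, y, z in rad, then the shift along the tool's x, y, z in cm, then the opening, from -1 (shut) to 1 (fully open). In form: [ax, ay, az, tx, ty, tz, hand, ax, ay, az, tx, ty, tz, hand, ...]. A call has 1 to 10 rows; each row shifts and turns the pose as measured when the row begins, along the tool's axes as they then stand; what a row does not reach is not made up. A row lasts 1/8 s, in which the tool goes at most 62.5 mm and 10.7 degrees, less where a joint would pass 70% of its speed; a pose out of reach is approached as far as the arm can. A call is refused whole if a number of a shift passes 6.25 or a number of a turn 0.188, either way. A call with a gripper value outside its range is refused whole. The fingers move at their own pace and stop on an object; "squeeze" is the grip in N (left out, the last holds). Time passes only in rows, so rows that do not move let the fingers close. It gives the time, the measured TCP pose, the force and the opening at its end, in the units of the state.
- state(): the state, without advancing time (a new reading comes with each control period).
- viewer.read_camera(name): name is "scene" or "top" or "wrist"; returns a dict with "pixels" (384x512x3 uint8, red, green, blue), "camera_matrix" (3x3 intrinsics, pixels), "rvec" (rotation vector, rad) and "tvec" (3), from world to camera coordinates, as OpenCV has them; the wrist camera has in their place "mount" (4x4, takes a point from camera to tool coordinates, whose origin is the TCP and whose axes are the tool frame's). Camera axes: x right, y down, z forward; pixel columns grow to the right and rows downward; lengths in mm; the calibration is good to about 2 mm. A picture is of the moment at which its call begins: read the wrist's pose just before it. There is no depth.
- job.finish_job(): hands the job in, once; it reports no verdict.
The state is a dict: "time": time; "joints": joint angles; "joint_velocities": joint speeds; "joint_efforts": joint torques, N m; "tcp_pos": TCP position; "tool_rot": TCP orientation; "wrist_force": force on the tool from outside, world axes, zero at the start; "torque": the same for the moment, N m; "gripper_width": finger opening in mm.
Only numpy, scipy, OpenCV 4.12 (cv2) and the standard library are available. Lean on these libraries where they do the work, as an engineer would, in place of code of your own. Each camera call takes 0.05 s, during which the arm holds its last target.

## Working session

There is one attempt and no reset: what is moved stays moved. The work goes in short steps, Python scripts to look and compute and a tool call to move; the robot and the scene stay as the last step left them, time stands still between calls to the robot, and variables do not carry over. Pictures are saved under pics/ and viewed, and the job is handed in when it is done.

Besides the shell and the picture viewer there is one more tool, called after "Call:" as name(argument=value, ...) on one line, values as JSON. move_arm: Moves the arm, as the interface text tells. Its arguments: {"type":"object","properties":{"plan":{"type":"array","items":{"type":"number"}},"squeeze":{"type":"number"}},"required":["plan"]}

```bash
ls; mkdir -p pics; cat > h.py <<'E'
import numpy as np, cv2
from rig import state, viewer, job, bot
def cam(n,f):
    c=viewer.read_camera(n); cv2.imwrite('pics/'+f+'.png',c['pixels'][:,:,::-1]); return c
E
python3 - <<'E'
from h import *
s=state();print(s)
for n in('scene','top','wrist'):
    c=cam(n,n+'0'); np.savez('pics/'+n+'0.npz',**c); print({k:v for k,v in c.items() if k!='pixels'})
E
```

```text
pics
{'time': 0.0, 'joints': array([-8.14403481e+01,  7.51645206e+00,  8.53309197e+01,  6.25056005e-04,
        8.72617938e+01, -4.89231672e+00]), 'joint_velocities': array([-0.00095852,  0.04507381, -0.02217346,  0.11426241,  0.03949353,
        0.05510475]), 'joint_efforts': array([-1.34418701e-04, -5.69392061e+01, -5.00562823e+01, -3.84221694e-04,
        1.46655750e-02, -1.64530832e-05]), 'tcp_pos': array([ 139.52984745, -582.99115807,  241.21468835]), 'tool_rot': array([-1.79990068e+02,  1.08714557e-01, -7.65480524e+01]), 'wrist_force': array([ 0.0177116 , -0.88448171,  0.56112726]), 'torque': array([ 0.03297882,  0.05006857, -0.01422262]), 'gripper_width': 85.23716389497645}
{'camera_matrix': array([[418.40521997,   0.        , 256.47220859],
       [  0.        , 418.40521997, 194.72751258],
       [  0.        ,   0.        ,   1.        ]]), 'rvec': array([ 2.31311331,  0.59921893, -0.26709049]), 'tvec': array([-516.05225975, -119.52913316, 1612.26359926])}
{'camera_matrix': array([[427.02143411,   0.        , 253.90259784],
       [  0.        , 427.02143411, 192.28373586],
       [  0.        ,   0.        ,   1.        ]]), 'rvec': array([ 2.18249876, -2.17083665,  0.08481522]), 'tvec': array([  39.03702821,  587.29983656, 1295.29767639])}
{'camera_matrix': array([[335.25344833,   0.        , 253.06675577],
       [  0.        , 335.25344833, 191.54656422],
       [  0.        ,   0.        ,   1.        ]]), 'mount': array([[ 9.99999459e-01,  8.80476717e-04, -5.53146655e-04,
        -1.24980418e+00],
       [-6.91448298e-04,  9.60384946e-01,  2.78675935e-01,
        -7.12618017e+01],
       [ 7.76601393e-04, -2.78675402e-01,  9.60385036e-01,
        -1.30901777e+02],
       [ 0.00000000e+00,  0.00000000e+00,  0.00000000e+00,
         1.00000000e+00]])}
```

View pics/scene0.png

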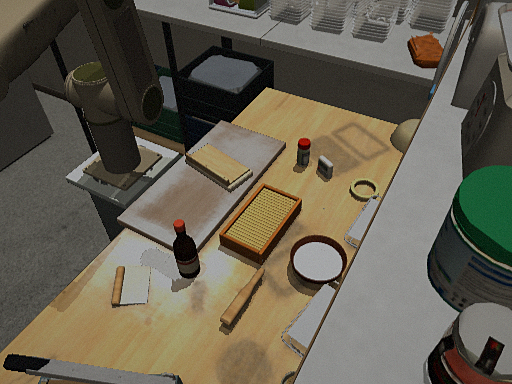

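View pics/top0.png

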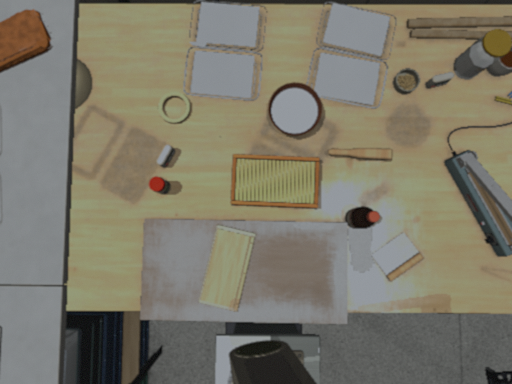

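View pics/wrist0.png

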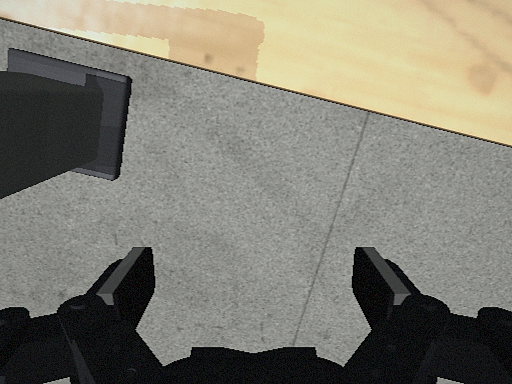

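Scene view: bottle with its cap at (180,225), stand at about (262,222). Top view: stand at (276,181), cap top at (374,217), brush at (360,153), jar at (158,185), timer at (165,155). Next I'll measure these.

```bash
cat >> h.py <<'E'
def P(c):
    R=cv2.Rodrigues(c['rvec'])[0]; K=c['camera_matrix']; return K@np.c_[R,c['tvec']]
def ray(c,uv):
    R=cv2.Rodrigues(c['rvec'])[0]; d=R.T@np.linalg.inv(c['camera_matrix'])@np.array([uv[0],uv[1],1.]); return -R.T@c['tvec'],d
def onz(c,uv,z):
    o,d=ray(c,uv); return o+d*(z-o[2])/d[2]
def tri(a,ua,b,ub):
    X=cv2.triangulatePoints(P(a),P(b),np.array(ua,float).reshape(2,1),np.array(ub,float).reshape(2,1))[:,0]; return X[:3]/X[3]
E
cat > m1.py <<'E'
from h import *
t=dict(np.load('pics/top0.npz'));s=dict(np.load('pics/scene0.npz'))
def red(c,box):
    h=cv2.cvtColor(c['pixels'],cv2.COLOR_RGB2HSV); x0,y0,x1,y1=box
    m=(((h[...,0]<8)|(h[...,0]>170))&(h[...,1]>150)&(h[...,2]>90)).astype(np.uint8)
    k=np.zeros_like(m);k[y0:y1,x0:x1]=1;m*=k
    n,l,st,ce=cv2.connectedComponentsWithStats(m); 
    for i in range(1,n):
        if st[i,4]>8: print(st[i],ce[i])
print('top');red(t,(340,200,395,235));red(t,(140,170,180,200));print('scene');red(s,(165,210,200,260));red(s,(290,130,320,170))
for c,b,n in((t,(220,140,335,220),'ct'),(s,(160,170,310,290),'cs'),(t,(340,195,390,240),'cb')):
    x0,y0,x1,y1=b; im=cv2.resize(c['pixels'][y0:y1,x0:x1,::-1],None,fx=5,fy=5,interpolation=cv2.INTER_CUBIC); cv2.imwrite(f'pics/{n}.png',im)
h=cv2.cvtColor(t['pixels'],cv2.COLOR_RGB2HSV)
print(h[181,225:245].tolist(), h[181,278].tolist())
E
python3 m1.py
```

```text
top
[369 211  10  11  78] [373.         216.12820513]
[149 177  15  14 169] [156.28994083 183.50887574]
scene
[174 219  10   8  68] [178.35294118 222.61764706]
[298 138  12   8  71] [303.83098592 141.3943662 ]
[[28, 65, 149], [28, 65, 148], [28, 64, 148], [27, 67, 149], [28, 65, 148], [25, 69, 145], [19, 94, 135], [14, 142, 135], [14, 161, 141], [14, 166, 126], [17, 133, 107], [29, 88, 124], [31, 84, 149], [31, 78, 147], [28, 81, 132], [29, 85, 135], [30, 85, 147], [32, 80, 149], [29, 82, 133], [29, 84, 137]] [27, 90, 131]
```

View pics/ct.png

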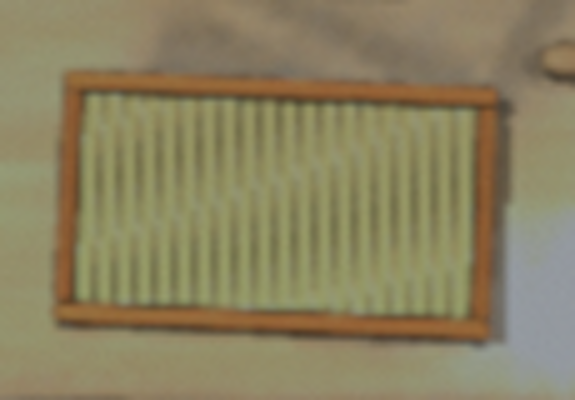

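View pics/cs.png

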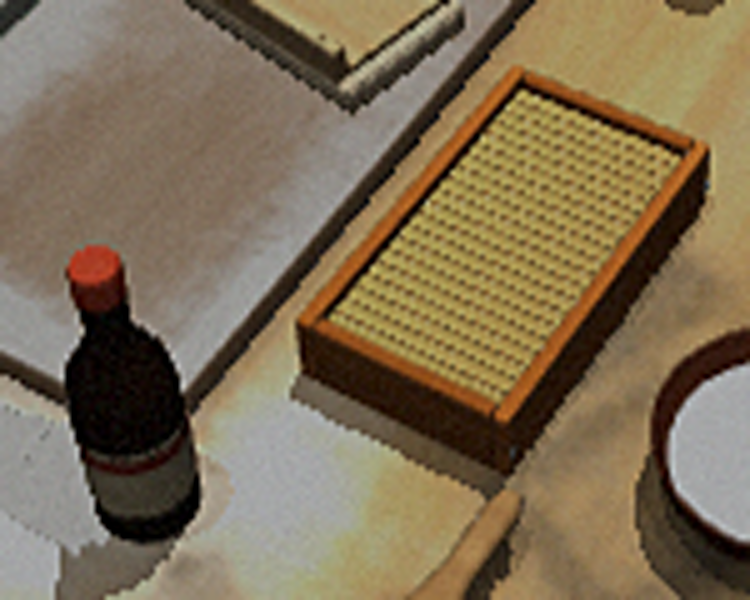

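View pics/cb.png

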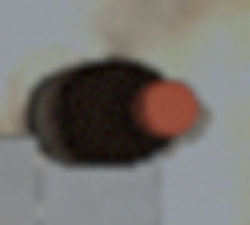

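```bash
cat > m2.py <<'E'
from h import *
t=dict(np.load('pics/top0.npz'));s=dict(np.load('pics/scene0.npz'))
T=[(233,154.4),(319.4,158),(317.6,208),(231,204.4)];S=[(301.8,199.4),(260.6,253.6),(219.6,234.6),(263.6,183.2)]
for a,b in zip(T,S): print(tri(t,a,s,b).round(1), onz(t,a,58).round(1),onz(s,b,58).round(1))
p=np.array([onz(t,a,58) for a in T]);q=np.array([onz(s,a,58) for a in S])
for p in(p,q):
  c=p.mean(0);print(c,[np.linalg.norm(p[i]-p[i-1]) for i in range(4)], np.degrees(np.arctan2(*( (p[0]+p[3]-p[1]-p[2])[[0,1]]*[-1,1]))))
print('cap',tri(t,(374,216.6),s,(179,223)),onz(t,(374,216.6),222),onz(s,(179,223),222))
print('jar',onz(t,(157.5,184),108),onz(s,(304,141.5),108)) 
print('timer',onz(t,(165,155),64)); print('brush',onz(t,(331,153),0),onz(t,(391,155),0))
E
python3 m2.py
```

```text
[702.7 107.9  53.2] [699.3 106.1  58. ] [706.6 105.7  58. ]
[ 691.8 -154.1   59.1] [ 689.5 -155.9   58. ] [ 693.8 -151.6   58. ]
[ 541.6 -148.    51.7] [ 538.  -149.4   58. ] [ 548.4 -149.7   58. ]
[552.  113.8  53.1] [547.4 110.6  58. ] [558.6 112.7  58. ]
[618.56127277 -22.1268804   58.        ] [np.float64(152.00121374201308), np.float64(262.1204372129638), np.float64(151.72078141253783), np.float64(260.18302024319075)] -2.1093038465932454
[626.85414352 -20.74020942  58.        ] [np.float64(148.18833485449085), np.float64(257.59633000022194), np.float64(145.42238794982757), np.float64(262.532268692102)] -2.545027756123861
cap [ 511.07329008 -271.76152303  219.09629126] [ 508.59470461 -272.71932638  222.        ] [ 515.70214985 -271.9992109   222.        ]
jar [602.82140012 321.64696953 108.        ] [608.24585564 326.69985902 108.        ]
timer [695.49125942 311.32080389  64.        ]
brush [ 715.31244857 -201.35736923    0.        ] [ 709.80364693 -391.10098247    0.        ]
```

Call:
move_arm(plan=[0,0,-0.185,0,0,-1,-1,0,0,-0.185,0,0,-1,-1,0,0,-0.185,0,0,-1,-1,0,0,-0.185,0,0,-1,-1,0,0,-0.185,0,0,-1,-1,0,0,-0.185,0,0,-1,-1,0,0,-0.185,0,0,-1,-1,0,0,0,0,0,0,-1])

```text
time: 1.15
tcp_pos: [139.3, -581.6, 309.4]
tool_rot: [-179.5, 0.1, -1.2]
wrist_force: [0.2, -0.4, 0.3]
gripper_width: 0.1
```

Call:
move_arm(plan=[0,0,0,4,-4.7,0,-1,0,0,0,4,-4.7,0,-1,0,0,0,4,-4.7,0,-1,0,0,0,4,-4.7,0,-1,0,0,0,4,-4.7,0,-1,0,0,0,4,-4.7,0,-1,0,0,0,4,-4.7,0,-1,0,0,0,4,-4.7,0,-1,0,0,0,0,0,0,-1])

```text
time: 2.28
tcp_pos: [477.7, -209.9, 304.3]
tool_rot: [-179.1, 0.4, -4.0]
wrist_force: [-0.5, 0.6, -0.4]
gripper_width: 0.2
```

```bash
cat >> h.py <<'E'
def wcam(f):
    s=state(); c=cam('wrist',f)
    from scipy.spatial.transform import Rotation as Ro
    T=np.eye(4);T[:3,:3]=Ro.from_euler('xyz',s['tool_rot'],degrees=True).as_matrix();T[:3,3]=s['tcp_pos']
    M=np.linalg.inv(T@c['mount']); d=dict(pixels=c['pixels'],camera_matrix=c['camera_matrix'],rvec=cv2.Rodrigues(M[:3,:3])[0][:,0],tvec=M[:3,3])
    np.savez('pics/'+f+'.npz',**d); print(s['time'],s['tcp_pos'].round(1),s['tool_rot'].round(2),s['wrist_force'].round(2)); return d
E
python3 -c "
from h import *
wcam('w1')"
```

```text
2.275 [ 477.7 -209.9  304.3] [-179.09    0.36   -4.05] [-0.5   0.56 -0.35]
```

View pics/w1.png

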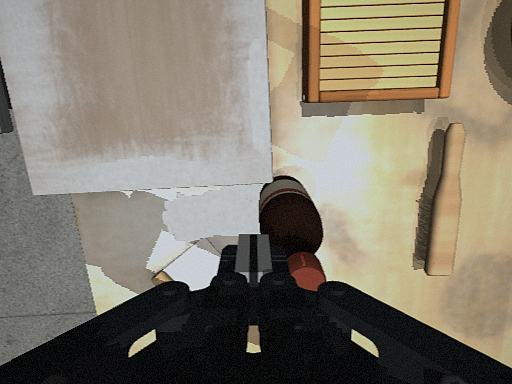

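```bash
python3 - <<'E'
from h import *
w=dict(np.load('pics/w1.npz'));t=dict(np.load('pics/top0.npz'))
im=w['pixels'][60:310,250:470,::-1]; cv2.imwrite('pics/w1c.png',cv2.resize(im,None,fx=2.4,fy=2.4,interpolation=cv2.INTER_CUBIC))
h=cv2.cvtColor(w['pixels'],cv2.COLOR_RGB2HSV)
m=(((h[...,0]<8)|(h[...,0]>170))&(h[...,1]>120)&(h[...,2]>90)); ys,xs=np.nonzero(m[240:300,270:340]); print(xs.min()+270,xs.max()+270,ys.min()+240,ys.max()+240)
E
```

```text
291 324 255 290
```

View pics/w1c.png

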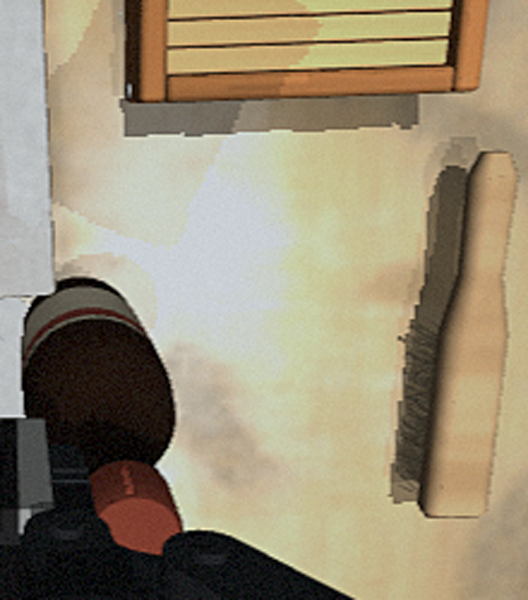

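```bash
python3 - <<'E'
from h import *
w=dict(np.load('pics/w1.npz'));t=dict(np.load('pics/top0.npz'))
for a,b in (((307.5,102),(317.6,208)),((449,96.7),(319.4,158))): print(onz(w,a,58).round(1),tri(w,a,t,b).round(1),onz(t,b,58).round(1))
print(onz(w,(309,281),222), onz(w,(294,200),140))
E
```

```text
[ 540.2 -146.    58. ] [ 536.7 -145.7   82.6] [ 538.  -149.4   58. ]
[ 693.  -151.1   58. ] [ 687.1 -152.8   70.3] [ 689.5 -155.9   58. ]
[ 513.29539975 -266.97248148  222.        ] [ 513.13051533 -231.14469518  140.        ]
```

Call:
move_arm(plan=[0,0,0,4.4,-4,0,-1,0,0,0,4.4,-4,0,-1,0,0,0,4.4,-4,0,-1,-0.016,0.006,-0.03,0,0,5,-1,0,0,0,0,0,5,-1,0,0,0,0,0,5,-1,0,0,0,0,0,4,-1,0,0,0,0,0,0,-1])

```text
time: 3.32
tcp_pos: [616.6, -110.8, 106.5]
tool_rot: [179.7, 0.2, -4.6]
wrist_force: [-0.6, 0.7, -0.1]
gripper_width: -0.2
```

```bash
python3 -c "
from h import *
print(bot.tip_extent)
wcam('w2')"
```

```text
11.0
3.325 [ 616.6 -110.8  106.5] [179.69   0.23  -4.58] [-0.57  0.67 -0.06]
```

View pics/w2.png

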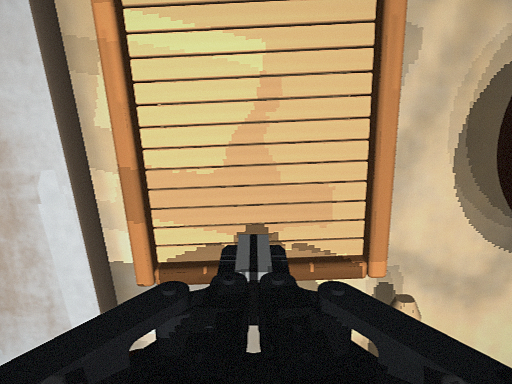

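Wrist view shows the boards clearly, with gap lines every ~20 px and the fingertips at (254,240), close to the −y end. I'll locate the gaps.

```bash
python3 - <<'E'
from h import *
w=dict(np.load('pics/w2.npz'))
g=cv2.cvtColor(w['pixels'],cv2.COLOR_RGB2GRAY).astype(float)
for x0 in(165,330):
    p=g[:,x0:x0+16].mean(1); bg=np.median(np.stack([np.roll(p,k) for k in range(-7,8)]),0); d=bg-p
    r=[y for y in range(5,262) if d[y]>10 and d[y]==d[y-3:y+4].max()]
    pts=np.array([onz(w,(x0+8,y+.0),50) for y in r]); print(r);print(pts[:,:2].round(1).tolist()); 
E
```

```text
[5, 31, 56, 80, 103, 126, 147, 168, 188, 208, 227, 245]
[[585.6, 6.9], [583.8, -4.9], [582.1, -16.7], [580.3, -28.4], [578.6, -40.1], [576.8, -52.2], [575.1, -63.7], [573.3, -75.7], [571.6, -87.4], [569.8, -99.6], [568.0, -111.6], [566.3, -123.3]]
[23, 48, 72, 96, 118, 140, 161, 182, 201, 220, 238, 253, 259]
[[667.7, -7.9], [667.6, -19.6], [667.5, -31.3], [667.4, -43.5], [667.3, -55.1], [667.2, -67.1], [667.1, -79.0], [667.0, -91.3], [666.9, -102.8], [666.9, -114.8], [666.8, -126.5], [666.7, -136.5], [666.7, -140.6]]
```

Call:
move_arm(plan=[0,0,-0.045,0,-2.2,2,-1,0,0,0,0,0,2,-1,0,0,0,0,0,0,-1,0,0,0,0,0,0,-1])

```text
time: 3.88
tcp_pos: [624.0, -89.4, 73.2]
tool_rot: [179.5, -0.5, -1.9]
wrist_force: [0.5, 0.7, 0.6]
gripper_width: 0.1
```

Call:
move_arm(plan=[0,0,0,0,0,0.2,-1,0,0,0,0,0,0.1,-1,0,0,0,0,0,0,-1])

```text
time: 4.25
tcp_pos: [625.1, -90.0, 71.9]
tool_rot: [179.5, -0.7, -1.9]
wrist_force: [0.3, 0.1, 0.4]
gripper_width: 0.1
```

Call:
move_arm(plan=[0,0,0,0,0,0.5,-1,0,0,0,0,0,0.4,-1])

```text
time: 4.5
tcp_pos: [625.6, -90.3, 63.0]
tool_rot: [179.5, -0.7, -2.0]
wrist_force: [0.9, 0.0, -0.0]
gripper_width: 0.1
```

Call:
move_arm(plan=[0,0,0,0,0,0.15,-1])

```text
time: 4.62
tcp_pos: [625.3, -90.3, 60.9]
tool_rot: [179.5, -0.7, -2.0]
wrist_force: [-0.9, -0.6, 0.2]
gripper_width: 0.1
```

Call:
move_arm(plan=[0,0,0,0,0,0.15,-1])

```text
time: 4.75
tcp_pos: [625.4, -90.3, 59.8]
tool_rot: [179.5, -0.7, -2.0]
wrist_force: [-3.7, 1.7, 10.2]
gripper_width: -0.0
```

Call:
move_arm(plan=[0,0,0,0,0,0.15,-1])

```text
time: 4.88
tcp_pos: [625.5, -90.2, 59.5]
tool_rot: [179.5, -0.7, -2.0]
wrist_force: [-8.5, 2.1, 13.2]
gripper_width: 0.0
```

Call:
move_arm(plan=[0,0,0,0,0,-0.7,-1,0,0,0,-0.2,-2.4,0,-1,0,0,0,0,0,0,-1])

```text
time: 5.25
tcp_pos: [624.8, -66.1, 67.4]
tool_rot: [179.5, -0.7, -2.0]
wrist_force: [0.0, -0.0, 0.5]
gripper_width: 0.4
```

Call:
move_arm(plan=[0,0,0,0,0,0.3,-1])

```text
time: 5.38
tcp_pos: [625.3, -66.6, 64.7]
tool_rot: [179.5, -0.8, -2.0]
wrist_force: [-0.3, -0.5, -0.4]
gripper_width: -0.2
```

Call:
move_arm(plan=[0,0,0,0,0,0.3,-1])

```text
time: 5.5
tcp_pos: [625.2, -67.1, 61.4]
tool_rot: [179.5, -0.8, -2.0]
wrist_force: [0.9, 0.6, -0.7]
gripper_width: -0.0
```

Call:
move_arm(plan=[0,0,0,0,0,0.15,-1])

```text
time: 5.62
tcp_pos: [625.3, -67.3, 59.9]
tool_rot: [179.5, -0.8, -2.0]
wrist_force: [-2.9, 3.2, 8.3]
gripper_width: 0.0
```

Call:
move_arm(plan=[0,0,0,0,0,0.15,-1])

```text
time: 5.75
tcp_pos: [625.3, -67.3, 59.3]
tool_rot: [179.5, -0.8, -2.0]
wrist_force: [-6.9, 3.5, 13.6]
gripper_width: -0.0
```

Call:
move_arm(plan=[0,0,0,0,0,0.15,-1])

```text
time: 5.88
tcp_pos: [625.4, -67.3, 59.2]
tool_rot: [179.5, -0.8, -2.0]
wrist_force: [-8.7, 4.1, 14.9]
gripper_width: -0.3
```

Call:
move_arm(plan=[0,0,0,0,0,-0.7,-1,0,0,0,-0.1,-2.4,0,-1,0,0,0,0,0,0.3,-1,0,0,0,0,0,0.3,-1])

```text
time: 6.38
tcp_pos: [625.9, -44.9, 60.7]
tool_rot: [179.5, -0.8, -2.1]
wrist_force: [1.1, -0.9, 0.9]
gripper_width: -0.2
```

Call:
move_arm(plan=[0,0,0,0,0,0.15,-1])

```text
time: 6.5
tcp_pos: [625.8, -45.4, 58.8]
tool_rot: [179.5, -0.8, -2.2]
wrist_force: [0.1, -0.0, 0.8]
gripper_width: 0.2
```

Call:
move_arm(plan=[0,0,0,0,0,0.15,-1])

```text
time: 6.62
tcp_pos: [625.8, -45.7, 57.2]
tool_rot: [179.5, -0.8, -2.2]
wrist_force: [-0.3, 2.6, 2.3]
gripper_width: -0.0
```

Call:
move_arm(plan=[0,0,0,0,0,0.15,-1])

```text
time: 6.75
tcp_pos: [625.8, -45.6, 55.7]
tool_rot: [179.5, -0.8, -2.2]
wrist_force: [-0.5, 2.8, 3.0]
gripper_width: 0.2
```

Call:
move_arm(plan=[0,0,0,0,0,-1,-1,0,0,0,-0.1,1.6,0,-1,0,0,0,0,0,0.2,-1,0,0,0,0,0,0.2,-1])

```text
time: 7.25
tcp_pos: [624.1, -64.1, 62.6]
tool_rot: [179.4, -0.8, -2.2]
wrist_force: [0.1, -0.7, -0.0]
gripper_width: 0.1
```

Call:
move_arm(plan=[0,0,0,0,0,0.15,-1])

```text
time: 7.38
tcp_pos: [623.8, -64.2, 60.6]
tool_rot: [179.4, -0.8, -2.3]
wrist_force: [0.8, 0.1, 1.7]
gripper_width: -0.2
```

Call:
move_arm(plan=[0,0,0,0,0,0.15,-1])

```text
time: 7.5
tcp_pos: [624.0, -64.2, 59.6]
tool_rot: [179.4, -0.8, -2.2]
wrist_force: [-4.6, 0.3, 10.4]
gripper_width: 0.0
```

Call:
move_arm(plan=[0,0,0,0,0,-0.6,-1,0,0,0,0,-0.7,0,-1,0,0,0,0,0,0.2,-1,0,0,0,0,0,0.2,-1])

```text
time: 8.0
tcp_pos: [624.2, -55.9, 61.1]
tool_rot: [179.5, -0.8, -2.2]
wrist_force: [0.1, 0.7, 0.2]
gripper_width: 0.3
```

Call:
move_arm(plan=[0,0,0,0,0,0.15,-1])

```text
time: 8.12
tcp_pos: [624.1, -55.8, 59.2]
tool_rot: [179.5, -0.8, -2.2]
wrist_force: [1.1, 0.7, 1.3]
gripper_width: 0.1
```

Call:
move_arm(plan=[0,0,0,0,0,0.15,-1])

```text
time: 8.25
tcp_pos: [624.1, -55.8, 57.6]
tool_rot: [179.5, -0.8, -2.2]
wrist_force: [-0.5, 0.6, 0.9]
gripper_width: -0.2
```

Call:
move_arm(plan=[0,0,0,0,0,-1,-1,0,0,0,0,2.4,0,-1,0,0,0,0,2.5,0,-1,0,0,0,0,0,0.3,-1,0,0,0,0,0,0.2,-1])

```text
time: 8.88
tcp_pos: [622.7, -105.5, 65.6]
tool_rot: [179.5, -0.9, -2.2]
wrist_force: [-0.2, 0.2, -0.3]
gripper_width: 0.1
```

Call:
move_arm(plan=[0,0,0,0,0,0.15,-1])

```text
time: 9.0
tcp_pos: [622.8, -104.9, 64.1]
tool_rot: [179.5, -0.9, -2.1]
wrist_force: [-1.2, -0.5, -0.5]
gripper_width: 0.1
```

Call:
move_arm(plan=[0,0,0,0,0,0.15,-1])

```text
time: 9.12
tcp_pos: [622.8, -104.2, 62.5]
tool_rot: [179.5, -0.8, -2.1]
wrist_force: [0.2, -0.1, 0.0]
gripper_width: -0.2
```

Call:
move_arm(plan=[0,0,0,0,0,0.15,-1])

```text
time: 9.25
tcp_pos: [622.8, -103.8, 60.8]
tool_rot: [179.5, -0.8, -2.1]
wrist_force: [-0.4, -1.2, 1.9]
gripper_width: 0.2
```

Call:
move_arm(plan=[0,0,0,0,0,0.15,-1])

```text
time: 9.38
tcp_pos: [622.9, -103.8, 59.8]
tool_rot: [179.5, -0.8, -2.0]
wrist_force: [-5.2, -1.7, 8.7]
gripper_width: 0.3
```

Call:
move_arm(plan=[0,0,0,0,0,0.15,-1])

```text
time: 9.5
tcp_pos: [623.0, -103.8, 59.5]
tool_rot: [179.4, -0.8, -2.0]
wrist_force: [-6.5, 0.3, 13.5]
gripper_width: -0.1
```

Call:
move_arm(plan=[0,0,0,0,0,-0.6,-1,0,0,0,0,0.9,0,-1,0,0,0,0,0,0.2,-1,0,0,0,0,0,0.2,-1])

```text
time: 10.0
tcp_pos: [622.8, -113.4, 61.6]
tool_rot: [179.4, -0.9, -2.0]
wrist_force: [0.2, -0.1, 0.6]
gripper_width: -0.2
```

Call:
move_arm(plan=[0,0,0,0,0,0.15,-1])

```text
time: 10.12
tcp_pos: [622.7, -113.4, 59.6]
tool_rot: [179.4, -0.8, -2.0]
wrist_force: [1.0, 0.2, 0.6]
gripper_width: 0.1
```

Call:
move_arm(plan=[0,0,0,0,0,0.15,-1])

```text
time: 10.25
tcp_pos: [622.7, -113.5, 57.9]
tool_rot: [179.4, -0.8, -2.0]
wrist_force: [-0.1, -0.2, 5.2]
gripper_width: -0.0
```

Call:
move_arm(plan=[0,0,0,0,0,0.12,-1])

```text
time: 10.38
tcp_pos: [622.9, -113.6, 57.3]
tool_rot: [179.4, -0.9, -2.0]
wrist_force: [-2.6, -0.1, 6.7]
gripper_width: -0.2
```

```bash
python3 -c "
from h import *
s=state();print(s['tcp_pos'],s['wrist_force'],s['torque'])"
```

```text
[ 622.93141956 -113.55422476   57.26674546] [-2.59383733 -0.05753752  6.73623105] [-0.02990769  0.49182687  0.03501975]
```

Call:
move_arm(plan=[0,0,0,0,0,-1,-1,0,0,0,0,-2.7,0,-1,0,0,0,0,-2.6,0,-1,0,0,0,0,0,0.3,-1,0,0,0,0,0,0.2,-1])

```text
time: 11.0
tcp_pos: [625.3, -59.8, 63.9]
tool_rot: [179.4, -0.9, -2.1]
wrist_force: [-0.8, 0.4, 0.1]
gripper_width: 0.1
```

Call:
move_arm(plan=[0,0,0,0,0,0.15,-1])

```text
time: 11.12
tcp_pos: [625.3, -60.5, 62.3]
tool_rot: [179.4, -0.9, -2.1]
wrist_force: [-0.2, 0.1, -0.0]
gripper_width: 0.2
```

Call:
move_arm(plan=[0,0,0,0,0,0.15,-1])

```text
time: 11.25
tcp_pos: [625.3, -61.1, 60.6]
tool_rot: [179.4, -0.9, -2.1]
wrist_force: [-0.3, 0.9, 1.9]
gripper_width: -0.2
```

Call:
move_arm(plan=[0,0,0,0,0,0.12,-1])

```text
time: 11.38
tcp_pos: [625.4, -61.2, 59.8]
tool_rot: [179.4, -0.9, -2.2]
wrist_force: [-2.8, 2.9, 8.7]
gripper_width: -0.2
```

Call:
move_arm(plan=[0,0,0,0,0,-6,-1,0,0,0,0,0,-6,-1,0,0,0,0,0,-6,1,0,0,0,0,0,-6,1,0.01,-0.014,0,-2.7,4.6,-1,1,0,0,0,-2.7,4.6,0,1,0,0,0,-2.7,4.6,0,1,0,0,0,-2.7,4.6,0,1,0,0,0,0,0,0,1,0,0,0,0,0,0,1])

```text
time: 12.62
tcp_pos: [502.1, -246.0, 317.4]
tool_rot: [179.8, -0.1, -2.3]
wrist_force: [-0.2, -0.5, -0.3]
gripper_width: 85.7
```

```bash
python3 -c "
from h import *
wcam('w3')"
```

```text
12.625 [ 502.1 -246.   317.4] [ 1.7983e+02 -7.0000e-02 -2.3100e+00] [-0.22 -0.51 -0.28]
```

View pics/w3.png

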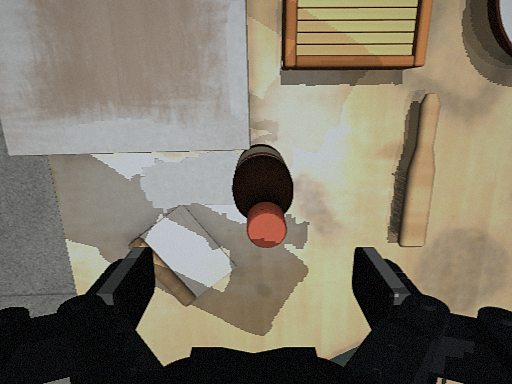

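Call:
move_arm(plan=[0,0,0,0.5,2.5,0,1,0,0,0,0.4,2.5,0,1,0,0,0,0,0,0,1,0,0,0,0,0,0,1])

```text
time: 13.18
tcp_pos: [512.6, -292.2, 316.9]
tool_rot: [179.9, -0.0, -1.8]
wrist_force: [-0.3, 0.2, 0.3]
gripper_width: 85.8
```

```bash
cat > m3.py <<'E'
from h import *
import os
if not os.path.exists('pics/w4.npz'): wcam('w4')
C=[]
for n in('w3','w4'):
    w=dict(np.load(f'pics/{n}.npz')); h=cv2.cvtColor(w['pixels'],cv2.COLOR_RGB2HSV)
    m=(((h[...,0]<8)|(h[...,0]>170))&(h[...,1]>110)&(h[...,2]>70)).astype(np.uint8)
    k,l,st,ce=cv2.connectedComponentsWithStats(m); i=1+np.argmax(st[1:,4]); print(st[i],ce[i])
    x,y,W,H,_=st[i]; im=w['pixels'][y-20:y+H+20,x-20:x+W+20,::-1]; cv2.imwrite(f'pics/{n}c.png',cv2.resize(im,None,fx=5,fy=5,interpolation=cv2.INTER_CUBIC)); print('crop origin',x-20,y-20)
E
python3 m3.py; python3 -c "
import cv2,numpy as np
a=cv2.imread('pics/w3c.png');b=cv2.imread('pics/w4c.png');H=max(a.shape[0],b.shape[0])
f=lambda i:cv2.copyMakeBorder(i,0,H-i.shape[0],0,0,0)
print(a.shape,b.shape);cv2.imwrite('pics/c34.png',np.hstack([f(a),f(b)]))"
```

```text
13.175 [ 512.6 -292.2  316.9] [ 1.7992e+02 -4.0000e-02 -1.8400e+00] [-0.33  0.21  0.26]
[ 247  202   40   46 1431] [265.92382949 224.87700908]
crop origin 227 182
[ 229  144   42   45 1450] [249.68       166.29586207]
crop origin 209 124
(430, 400, 3) (425, 410, 3)
```

View pics/c34.png

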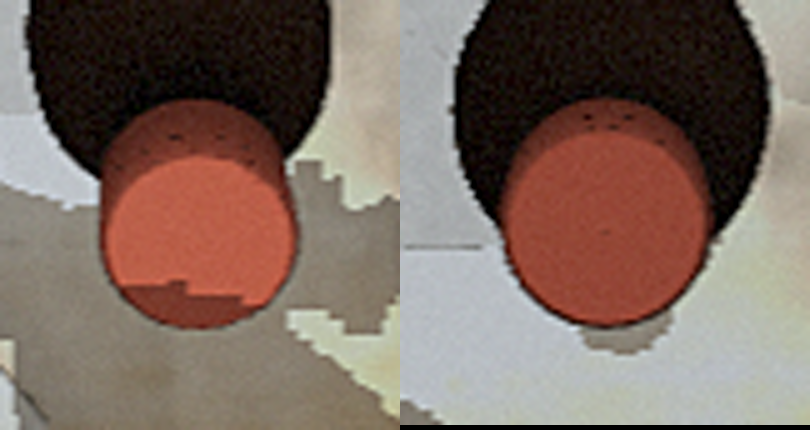

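```bash
python3 - <<'E'
from h import *
a=dict(np.load('pics/w3.npz'));b=dict(np.load('pics/w4.npz'));t=dict(np.load('pics/top0.npz'))
u,v=(266.9,229.7),(249.9,169.5)
print(tri(a,u,b,v),tri(b,v,t,(374,216.6)),onz(a,u,222),onz(b,v,222))
print(state()['tcp_pos'])
E
```

```text
[ 511.42770456 -270.45576239  218.57875486] [ 509.51396971 -269.07636463  232.02433527] [ 511.47777986 -268.97229938  222.        ] [ 511.32940919 -269.73515208  222.        ]
[ 512.5416129  -292.21213973  316.897481  ]
```

Call:
move_arm(plan=[0,0,0,-0.2,-2.3,0,1,0,0,0,0,0,3,1,0,0,0,0,0,0,1,0,0,0,0,0,0,1])

```text
time: 13.72
tcp_pos: [512.3, -263.2, 288.7]
tool_rot: [179.9, -0.2, -1.6]
wrist_force: [-0.4, 0.3, 0.6]
gripper_width: 85.5
```

Call:
move_arm(plan=[0,0,0,0,0.6,3,1,0,0,0,0,0,3,1,0,0,0,0,0,1.5,1,0,0,0,0,0,0,1,0,0,0,0,0,0,1])

```text
time: 14.35
tcp_pos: [515.5, -270.1, 220.0]
tool_rot: [179.6, -0.7, -1.6]
wrist_force: [0.4, -0.5, 0.9]
gripper_width: 85.2
```

Call:
move_arm(plan=[0,0,0,-0.4,0,0.8,1,0.006,-0.012,0,0,0,0.7,1,0,0,0,0,0,0,1,0,0,0,0,0,0,1])

```text
time: 14.85
tcp_pos: [512.4, -270.7, 206.3]
tool_rot: [179.9, -0.1, -1.6]
wrist_force: [-0.7, -0.5, 0.3]
gripper_width: 85.4
```

```bash
python3 -c "
from h import *
wcam('w5')"
```

```text
14.85 [ 512.4 -270.7  206.3] [ 1.799e+02 -1.200e-01 -1.580e+00] [-0.71 -0.48  0.29]
```

View pics/w5.png

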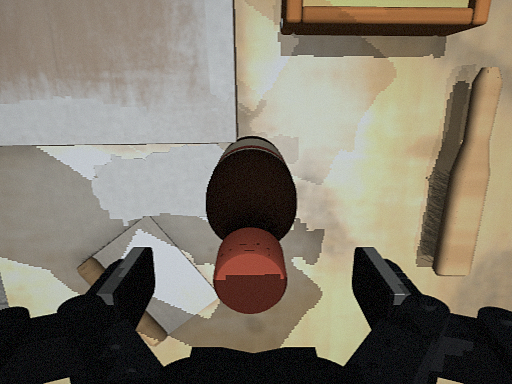

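Call:
move_arm(plan=[0,0,0,0,0,0.3,1,0,0,0,0,0,0,-1,0,0,0,0,0,0,-1,0,0,0,0,0,0,-1,0,0,0,0,0,0,-1,0,0,0,0,0,0,-1,0,0,0,0,0,0,-1], squeeze=60)

```text
time: 15.78
tcp_pos: [512.3, -270.8, 203.5]
tool_rot: [179.9, -0.1, -1.6]
wrist_force: [-1.3, -1.2, 0.6]
gripper_width: 28.9
```

Call:
move_arm(plan=[0,0,0,0,0,-0.5,-1,0,0,0,0,0,-1,-1,0,0,0,0,0,-1,-1,0,0,0,0,0,-2,-1,0,0,0,0,0,-2,-1,0,0,0,0,0,-2,-1,0,0,0,0,0,-1,-1,0,0,0,0,0,-1,-1,0,0,0,0,0,0,-1])

```text
time: 16.9
tcp_pos: [511.2, -269.6, 314.0]
tool_rot: [-180.0, 0.1, -1.6]
wrist_force: [0.2, -0.7, -9.4]
gripper_width: 29.1
```

```bash
python3 -c "
from h import *
wcam('w6'); cam('scene','s6')"
```

```text
16.9 [ 511.2 -269.6  314. ] [-1.7996e+02  6.0000e-02 -1.5700e+00] [ 0.18 -0.7  -9.44]
```

View pics/s6.png

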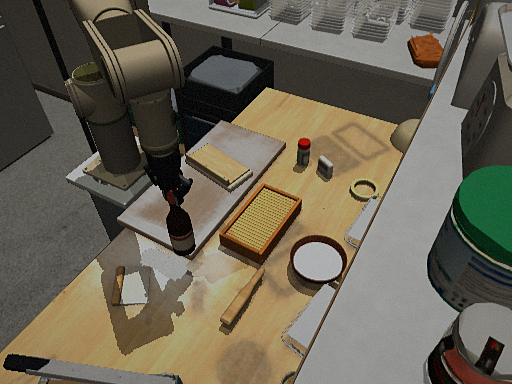

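Call:
move_arm(plan=[0,0,0,0.8,-1.5,0,-1,0,0,0,1.2,-2.2,0,-1,0,0,0,1.2,-2.2,0,-1,0,0,0,1.2,-2.2,0,-1,0,0,0,1.2,-2.2,0,-1,0,0,0,1.2,-2.2,0,-1,0,0,0,1.2,-2.2,0,-1,0,0,0,0.9,-1.5,0,-1,0,0,0,0,0,0,-1,0,0,0,0,0,0,-1])

```text
time: 18.25
tcp_pos: [606.4, -95.5, 303.0]
tool_rot: [-179.4, 0.9, -1.4]
wrist_force: [-1.2, -0.7, -8.2]
gripper_width: 28.9
```

Call:
move_arm(plan=[-0.01,0.016,0,0.6,-0.6,0,-1,0,0,0,0.5,-0.5,0,-1,0,0,0,0,0,0,-1,0,0,0,0,0,0,-1])

```text
time: 18.75
tcp_pos: [618.0, -85.5, 303.0]
tool_rot: [179.9, -0.1, -1.5]
wrist_force: [0.1, -0.4, -7.8]
gripper_width: 28.7
```

```bash
python3 -c "
from h import *
wcam('w7');cam('scene','s7');cam('top','t7')"
```

```text
18.75 [618.  -85.5 303. ] [ 1.7992e+02 -6.0000e-02 -1.5500e+00] [ 0.09 -0.37 -7.79]
```

View pics/w7.png

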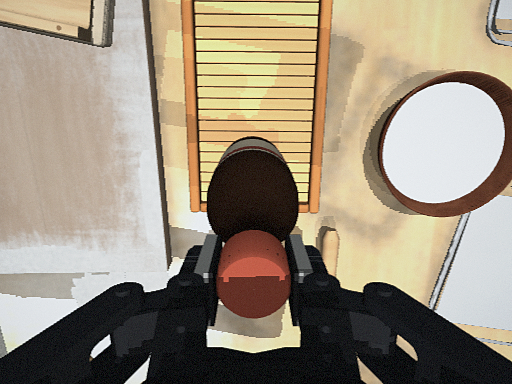

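View pics/s7.png

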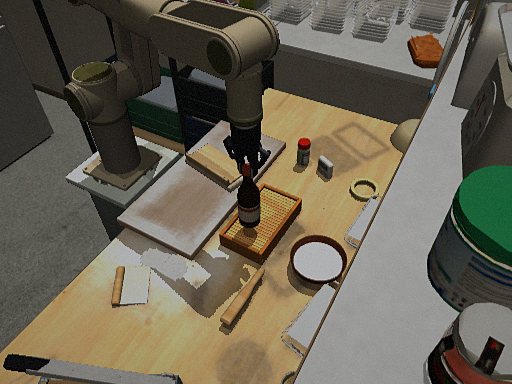

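Call:
move_arm(plan=[0,0,0,0,0,1,-1,0,0,0,0,0,1,-1,0,0,0,0,0,1,-1,0,0,0,0,0,0.5,-1,0,0,0,0,0,0,-1,0,0,0,0,0,0,-1])

```text
time: 19.65
tcp_pos: [617.3, -85.8, 264.2]
tool_rot: [180.0, 0.1, -1.6]
wrist_force: [0.6, 0.1, -8.9]
gripper_width: 28.4
```

Call:
move_arm(plan=[0,0,0,0,-0.1,0.4,-1,0,0,0,0,0,0.3,-1])

```text
time: 19.9
tcp_pos: [617.8, -84.7, 257.9]
tool_rot: [179.9, -0.0, -1.6]
wrist_force: [-0.4, 1.5, -7.9]
gripper_width: 28.9
```

Call:
move_arm(plan=[0,0,0,0,0,0.1,-1])

```text
time: 20.02
tcp_pos: [617.8, -84.8, 256.7]
tool_rot: [179.9, -0.0, -1.6]
wrist_force: [-0.2, -0.6, -8.5]
gripper_width: 28.7
```

Call:
move_arm(plan=[0,0,0,0,0,0.1,-1])

```text
time: 20.15
tcp_pos: [617.8, -84.7, 255.7]
tool_rot: [179.9, -0.0, -1.6]
wrist_force: [0.5, -0.2, -9.3]
gripper_width: 28.9
```

Call:
move_arm(plan=[0,0,0,0,0,0.1,-1])

```text
time: 20.27
tcp_pos: [617.8, -84.7, 254.7]
tool_rot: [179.9, -0.0, -1.6]
wrist_force: [-0.1, -0.7, -9.0]
gripper_width: 28.6
```

Call:
move_arm(plan=[0,0,0,0,0,0.1,-1])

```text
time: 20.4
tcp_pos: [617.9, -84.8, 253.7]
tool_rot: [179.9, -0.1, -1.6]
wrist_force: [-0.1, -0.3, -8.2]
gripper_width: 28.8
```

Call:
move_arm(plan=[0,0,0,0,0,0.1,-1])

```text
time: 20.52
tcp_pos: [617.9, -84.8, 253.0]
tool_rot: [179.9, -0.1, -1.6]
wrist_force: [-0.6, -0.6, -4.9]
gripper_width: 28.9
```

Call:
move_arm(plan=[0,0,0,0,0,0.06,-1])

```text
time: 20.65
tcp_pos: [618.1, -84.9, 253.0]
tool_rot: [179.9, -0.1, -1.6]
wrist_force: [-1.1, -0.8, -4.3]
gripper_width: 28.7
```

Call:
move_arm(plan=[0,0,0,0,0,0.06,-1])

```text
time: 20.78
tcp_pos: [618.2, -84.9, 253.0]
tool_rot: [179.9, -0.1, -1.6]
wrist_force: [-2.1, 0.0, -2.8]
gripper_width: 28.8
```

Call:
move_arm(plan=[0,0,0,-0.02,0,0.08,-1])

```text
time: 20.9
tcp_pos: [618.1, -85.0, 252.7]
tool_rot: [179.9, -0.2, -1.6]
wrist_force: [-2.5, 0.3, -2.5]
gripper_width: 28.6
```

Call:
move_arm(plan=[0,0,0,-0.02,0,0.08,-1])

```text
time: 21.02
tcp_pos: [618.1, -85.1, 252.6]
tool_rot: [179.9, -0.2, -1.6]
wrist_force: [-1.7, 0.1, 0.7]
gripper_width: 28.6
```

The boards now carry the full weight with under 1 mm of give. Releasing.

Call:
move_arm(plan=[0,0,0,0,0,0,-0.2,0,0,0,0,0,0,0,0,0,0,0,0,0,0.3,0,0,0,0,0,0,0.6,0,0,0,0,0,0,0.8,0,0,0,0,0,0,0.8], squeeze=20)

```text
time: 21.78
tcp_pos: [619.9, -85.4, 255.0]
tool_rot: [179.8, -0.6, -1.6]
wrist_force: [-0.6, 0.2, -1.1]
gripper_width: 77.1
```

```bash
python3 -c "
from h import *
wcam('w8');cam('scene','s8')"
```

```text
21.775 [619.9 -85.4 255. ] [179.83  -0.57  -1.57] [-0.59  0.21 -1.08]
```

View pics/w8.png

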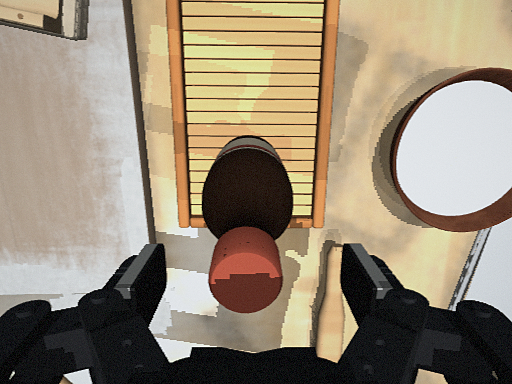

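Released: the cap is at (246,270), clear of both fingers. Retreating straight up.

Call:
move_arm(plan=[0,0,0,-0.1,0,-2,0.8,0,0,0,0,0,-3,0.8,0,0,0,0,0,-4,0.8,0,0,0,0,0,-3,0.8,0,0,0,0,0,0,0.8,0,0,0,-5,-2,0,0.8,0,0,0,-5,-2,0,0.8,0,0,0,0,0,0,0.8,0,0,0,0,0,0,0.8])

```text
time: 23.0
tcp_pos: [515.3, -41.2, 378.2]
tool_rot: [179.9, -0.3, -1.6]
wrist_force: [0.1, -0.7, -0.5]
gripper_width: 77.2
```

```bash
cat > m4.py <<'E'
from h import *
s=state();print(s['time'],s['tcp_pos'],s['wrist_force'],s['joint_velocities'].round(2))
S=cam('scene','s9');T=cam('top','t9')
im=S['pixels'][130:290,160:340,::-1];cv2.imwrite('pics/s9c.png',cv2.resize(im,None,fx=4,fy=3.6,interpolation=cv2.INTER_CUBIC))
E
python3 m4.py
```

```text
23.0 [515.26592751 -41.20863053 378.19960291] [ 0.10367893 -0.68854735 -0.5026371 ] [ 0.28 -1.4   1.85  0.05  0.52  0.16]
```

View pics/s9c.png

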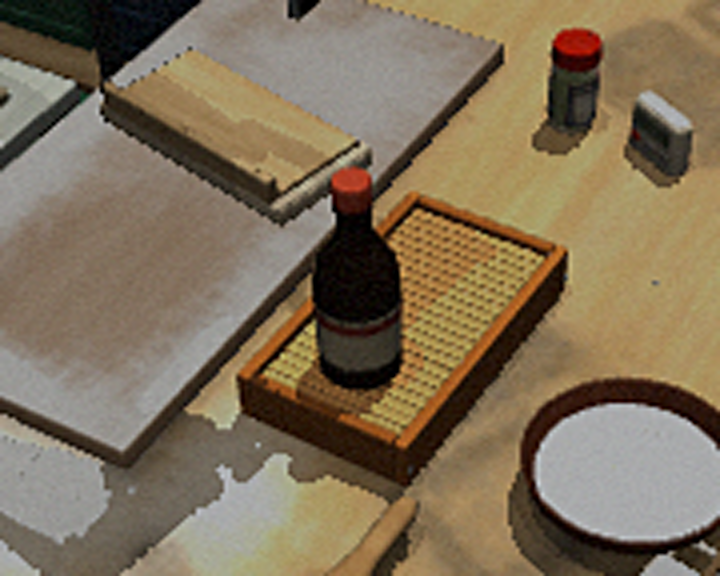

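View pics/t9.png

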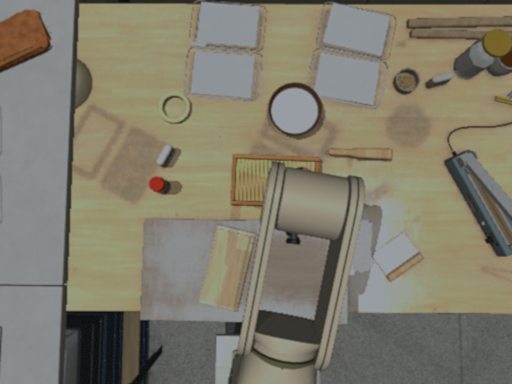

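```bash
python3 - <<'E'
from h import *
s=dict(np.load('pics/scene0.npz'))
print(onz(s,(248,180),272),onz(s,(179,223),222))
import time
S=cam('scene','s10'); 
a=cv2.imread('pics/s9.png');b=cv2.imread('pics/s10.png'); print(np.abs(a[165:245,225:270].astype(int)-b[165:245,225:270]).mean())
job.finish_job()
E
```

```text
[621.48258758 -87.53570768 272.        ] [ 515.70214985 -271.9992109   222.        ]
3.7139814814814813
the job is handed in; nothing more can be done
```

The bottle is standing upright on the boards over the crosspiece, and I handed the job in at about 23 s of the 72 s allowed. No verdict was reported.

**Finding the crosspiece:** I pressed the boards at seven spots along the stand with the closed fingertips.
- Firm spots gave 8–15 N within about 1.5 mm; soft ones gave 3 N at most, even at 5 mm deep.
- The firm boards run from about y = −84 to −48 mm from `stand_top`, which puts the crosspiece at about y = −66 mm.
- The probe at the lower edge gave an in-between result, 5–7 N, so that edge is only good to a few millimetres. The middle of the firm stretch as felt came out 2–4 mm farther towards −y than the middle of the boards as seen by the camera.

**Moving the bottle:** I gripped it by the cap and lifted it (wrist force about 9 N). I set it down in steps of about 1 mm at world (618, −85), roughly y = −67 mm from `stand_top`. The boards carried the full weight with about 0.7 mm of give.

**Last checks:**
- **Position:** the scene camera puts the cap at (621, −88) if the bottle is at full height on the boards. That is within about 4 mm of where I released it, and that camera had read about 4–7 mm high in x earlier. Two scene pictures taken in succession matched apart from image noise.
- **Other things:** the jar, timer and brush look unmoved by eye in the top view; I did not re-measure them.
- **Arm:** the gripper was clear of everything.
- **Not checked:** the arm hid the bottle from the top camera, so its final place comes from the scene view and the release pose only.

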